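# Sweep the spent union nuts into the scrap pan

### The arm

A 7-joint arm with a two-finger parallel gripper is mounted at the origin on the work surface. World frame = base frame: x ahead of the robot, y to its left, z up, the work surface at z = 0. Lengths are in m, angles in rad, forces in N, time in s.
With the tool pointing down it reaches from about 0.4 to 0.85 m from the base axis. Payload 4.5 kg.
Tool frame: the origin (TCP) lies between the finger pads; the fingertips stand 11 mm ahead of it and the grasp point (between the pads) lies 8 mm behind it (r.nose_length is the distance from the TCP to the fingertips, in m); z points along the fingers, y is the line along which they close (so a half turn about z gives the same grasp; the last joint's range is limited). The gripper opens to 88 mm and grips with 3 to 60 N. Pads are 18 mm wide; open, the fingers measure 123 mm over their backs; the gripper's body (75 mm by 187 mm) begins 45 mm behind the grasp point.
Start: joints at [-1.248, 0.689, -0.195, 1.565, 0.157, 0.902, -0.215], TCP at [0.178, 0.599, 0.25] pointing down, gripper open.
Joint ranges: [-3.01, 3.01], [-0.46, 2.08], [-1.47, 1.51], [0.13, 2.56], [-1, 4.14], [0.04, 2.09], [-2.66, 2.66]. Speed limits (rad/s): [2.57, 2.57, 3.14, 3.14, 3.14, 3.14, 3.14].

### API

Orientations are given as a unit quaternion [x, y, z, w].
In Python, from plant import get_state, snapshot, camera_model, r gives the robot as it stands.
- The arm moves only by the shell command python3 -m inch 'ROWS' [FORCE]. ROWS is text: rows parted by semicolons, each of 7 numbers parted by spaces: the opening, from -1 (shut) to 1 (fully open), then the shift along the tool's x, y, z in m, then the turn, a rotation vector about the tool's x, y, z in rad. A call has 1 to 20 rows; each row shifts and turns the commanded pose from where the row before left it, along the tool's axes as they then stand; what a row does not reach is not made up. A row lasts 1/12 s, in which the tool goes at most 41.7 mm and 7.16 degrees, less where a joint would pass 70% of its speed; a pose out of reach is approached as far as the arm can. A call is refused whole if a number of a shift passes 0.0417 or a number of a turn 0.125, either way. A call with a gripper value outside its range is refused whole. The fingers move at their own pace and stop on an object; FORCE is the grip in N (left out, the last holds). Time passes only in rows, so rows that do not move let the fingers close. It gives the time, the measured TCP pose, the force, the opening and the grip force at its end, in the units of the state.
- get_state(): the state, without advancing time (a new reading comes with each control period).
- snapshot(name): name is "scene" or "top" or "wrist"; returns (picture, depth): 384x512x3 uint8, red, green, blue; 384x512 float32, m along the optical axis (not along the pixel's ray), 0 where there is no reading.
- camera_model(name): a dict with "intrinsics" (3x3 intrinsics, pixels), "dist" ([k1, k2, p1, p2, k3] as OpenCV has them; the pictures are not rectified), "view" (4x4, takes a point from world to camera coordinates). Camera axes: x right, y down, z forward; pixel columns grow to the right and rows downward; lengths in m; the calibration is good to about 2 mm. A picture is of the moment at which its call begins: read the wrist's pose just before it. camera_model takes no time and is no camera call; for the wrist camera it gives the pose at the moment of the call.
- r.finish_job(): hands the job in; it is judged then, once.
The state is a dict: "clock": time; "q": joint angles; "qd": joint speeds; "joint_torque": joint torques, N m; "tool_pos": TCP position; "eef_rot": TCP orientation; "contact_force": force on the tool from outside, world axes, zero at the start; "moment": the same for the moment, N m; "opening": opening from 0.0 (shut) to 1.0 (fully open); "finger_force": force on a finger pad.
Only numpy, scipy, OpenCV 4.12 (cv2) and the standard library are available. Lean on these libraries where they do the work, as an engineer would, in place of code of your own. Each camera call takes 0.05 s, during which the arm holds its last target. There are 200 camera calls.

### The job

The injector is stripped: sweep the four old hexagonal union nuts along the dismantling tray and over its open front lip, so that all four end in the scrap pan hanging below it. Only push them gently with the fingertips or the outside of the fingers; do not pinch or lift any. Leave the round solenoid head and the round socket standing on the tray where they are, and do not disturb the things on the table around it.

Things in the scene. Friction and masses are not known exactly. Their poses are not given: they have to be found in the camera images.
- nut1: One of the four spent union nuts: plain steel hexagon, 27 mm across flats (31 mm across corners), 22 mm high, open 16 mm bore, about 50 to 100 g, standing on a flat end on the tray at the start. Origin at its centre, half-way up, 11 mm above the tray's plate.
- nut2: One of the four spent union nuts: plain steel hexagon, 27 mm across flats (31 mm across corners), 22 mm high, open 16 mm bore, about 50 to 100 g, standing on a flat end on the tray at the start. Origin at its centre, half-way up, 11 mm above the tray's plate.
- nut3: One of the four spent union nuts: plain steel hexagon, 27 mm across flats (31 mm across corners), 22 mm high, open 16 mm bore, about 50 to 100 g, standing on a flat end on the tray at the start. Origin at its centre, half-way up, 11 mm above the tray's plate.
- nut4: One of the four spent union nuts: plain steel hexagon, 27 mm across flats (31 mm across corners), 22 mm high, open 16 mm bore, about 50 to 100 g, standing on a flat end on the tray at the start. Origin at its centre, half-way up, 11 mm above the tray's plate.
- tray: Stainless dismantling tray, fixed, 220 mm deep (x) by 400 mm wide (y). Flat plate, top 55 mm above the table. Rims 3 mm thick rise 14 mm above the plate at the far (+x) side and both y sides; the front (-x) side is an open lip, at x = -110 mm. Origin under its middle at table height; z up. Nuts and round parts stand 46 mm or more apart in y, so from each nut straight along -x the way is free.
- lip_mid (a point): Middle of the tray's open front lip, on the plate's top edge, 55 mm above the table; axes as the tray's.
- pan_floor (a point): Middle of the inner floor of the scrap pan, 6 mm above the table; axes as the tray's. The pan is fixed to the tray: open, stainless, 125 mm (x) by 400 mm (y), 42 mm high, 3 mm walls. It hangs under the open lip, its rear wall 15 mm behind the lip and its rim 10 mm below the plate, so that parts swept over the lip fall in.
- solenoid: Solenoid valve head standing upright on the tray: round steel body, 28 mm diameter, with a black plug on top, 45 mm high overall. Origin at the centre of its underside. Stays where it is.
- socket: Round deep socket standing upright on the tray, steel, 30 mm diameter, 50 mm high, open at the top. Origin at the centre of its underside. Stays where it is.
- spanner: Open-ended spanner lying on the table to the right of the tray; origin under its middle.
- brush: Hand brush lying on the table to the left of the tray; origin under its middle.
- spraycan: White spray can, 56 mm diameter, 160 mm high, on the table beyond the tray on the right; origin at the centre of its underside.
- jar: Grey jar with a black lid, 60 mm diameter, 75 mm high, on the table beyond the tray on the left; origin at the centre of its underside.
- cup: Small open steel cup, 72 mm across the rim, 50 mm high, on the table to the left of the tray; origin at the centre of its underside.

How it is judged:
By the outcome, as a careful person would: the job done as asked, in the order asked, and still so for the second after the job is handed in, with the robot touching nothing.
It also fails if it takes over 54 s, if anything falls off the work surface, if the arm or the gripper's body presses on something with over 40 N, if the wrist force passes 120 N, or if a joint passes its speed limit or range.

## Working session

There is one attempt and no reset: what is moved stays moved. The work goes in short steps, Python scripts to look and compute and a shell command to move; the robot and the scene stay as the last step left them, time stands still between calls to the robot, and variables do not carry over. Pictures are saved under pics/ and viewed, at most 12 in all, crops included, and the job is handed in when it is done.

```bash
mkdir -p pics; ls
python3 - <<'E'
from plant import *
import cv2,numpy as np
s=get_state();print(s['clock'],s['tool_pos'],s['eef_rot'],s['opening'],r.nose_length)
p,d=snapshot("top");cv2.imwrite("pics/top1.png",p[:,:,::-1]);np.savez("top1.npz",p=p,d=d)
c=camera_model("top");print(c)
E
```

```text
pics
0.0 [0.17787756 0.5985073  0.24891714] [ 1.43845024e-01  9.89599797e-01 -9.20611226e-04 -6.15768513e-05] 0.9956864665757312 0.011
{'intrinsics': array([[480.52368216,   0.        , 257.04566776],
       [  0.        , 480.52368216, 194.36394003],
       [  0.        ,   0.        ,   1.        ]]), 'dist': array([-0.16840488,  0.        ,  0.        ,  0.        ,  0.        ]), 'view': array([[-0.00801254, -0.99993995, -0.00747571,  0.04715286],
       [-0.99754191,  0.00851331, -0.06955327,  0.55114002],
       [ 0.06961274,  0.00690004, -0.99755023,  1.28587414],
       [ 0.        ,  0.        ,  0.        ,  1.        ]])}
```

View pics/top1.png

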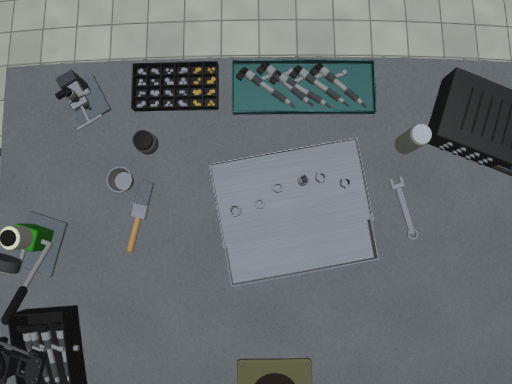

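The top view shows the tray turned about 9°. Six small parts stand in a row between (236,211) and (345,183), and the pan is on the near side. I'll enlarge that area and look at the other view.

```bash
cat > h.py <<'E'
import cv2,numpy as np
def ray(c,uv,z):
    uv=np.array(uv,float).reshape(-1,1,2)
    n=cv2.undistortPoints(uv,c['intrinsics'],c['dist']).reshape(-1,2)
    R=c['view'][:3,:3];t=c['view'][:3,3];o=-R.T@t
    d=np.c_[n,np.ones(len(n))]@R
    z=np.broadcast_to(z,(len(n),))
    return o+d*((z-o[2])/d[:,2])[:,None]
E
python3 - <<'E'
from plant import *
from h import *
z=np.load("top1.npz");p,d=z['p'],z['d'];c=camera_model("top")
a=cv2.resize(p[130:290,200:390],None,fx=4,fy=3.6,interpolation=cv2.INTER_CUBIC)
cv2.imwrite("pics/crop1.png",a[:,:,::-1])
q,_=snapshot("scene");cv2.imwrite("pics/scene1.png",q[:,:,::-1])
names=['o1','o2','o3','o4','o5','o6']
px=[(236,211),(259,204),(278,188),(303,180),(320,177),(345,183)]
print(ray(c,px,.077).round(3))
# tray outline corners (approx): far-left, far-right, lip right, lip left, pan front R,L
print(ray(c,[(211,164),(357,139)],.069).round(3)); print(ray(c,[(377,258),(233,284)],.045).round(3))
for u,v in px: print(d[v-3:v+4,u-3:u+4].min())
E
```

```text
[[ 0.505  0.097  0.077]
 [ 0.522  0.037  0.077]
 [ 0.564 -0.012  0.077]
 [ 0.584 -0.078  0.077]
 [ 0.591 -0.122  0.077]
 [ 0.575 -0.188  0.077]]
[[ 0.629  0.163  0.069]
 [ 0.693 -0.224  0.069]]
[[ 0.377 -0.277  0.045]
 [ 0.313  0.108  0.045]]
0.0
0.0
0.0
1.2219993
1.242369
1.2422204
```

View pics/crop1.png

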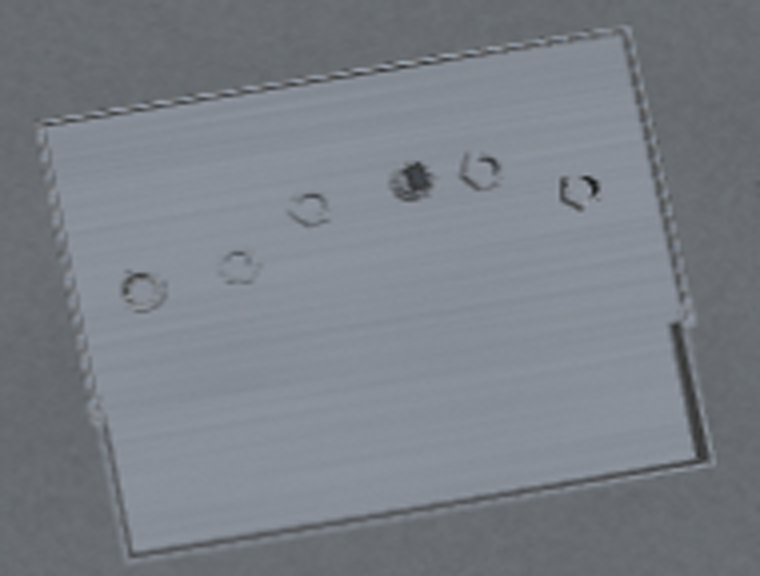

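View pics/scene1.png

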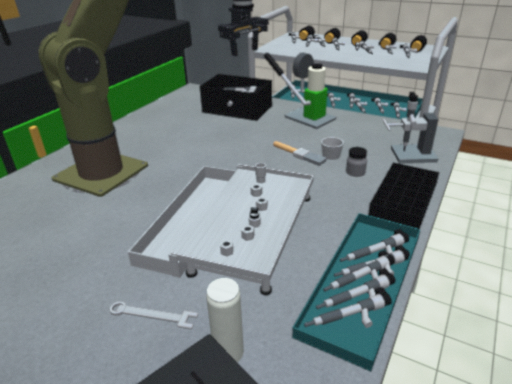

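The scene view confirms it. The socket is the leftmost part, top (236,211), and the solenoid is at (303,180). The hex nuts are at (260,204), (278,188), (320,177) and (345,183). I'll push each one with closed fingers along the tray's -x.

```bash
cat > plan.py <<'E'
from plant import *
from h import *
from scipy.spatial.transform import Rotation as Ro
c=camera_model("top")
px=[(236.2,210.6),(259.75,204.2),(277.5,188),(303,180.3),(320,177.2),(345,183)]
P=ray(c,px,[.105,.077,.077,.1,.077,.077])
F=ray(c,[(210.5,164.5),(357,138.5)],.069); f=F[0]-F[1]; yaw=np.arctan2(-f[0],f[1])
X=np.array([np.cos(yaw),np.sin(yaw)]);Y=np.array([-X[1],X[0]])
C=F.mean(0)[:2]-.11*X
T=lambda p:np.array([(np.asarray(p)[:2]-C)@X,(np.asarray(p)[:2]-C)@Y])
if __name__=="__main__":
    print("yaw",np.degrees(yaw),"C",C.round(4))
    print("tray coords",np.array([T(p) for p in P]).round(4).tolist())
    L=ray(c,[(371,218.5),(224,244)],.055);print("lip",[T(l).round(3) for l in L])
    s=get_state();R=Ro.from_quat(s['eef_rot']);M=R.as_matrix()
    G=np.array([[-X[0],Y[0],0],[-X[1],Y[1],0],[0,0,-1]])
    print("turn",(R.inv()*Ro.from_matrix(G)).as_rotvec().round(4),"tool tray",T(s['tool_pos']).round(4),s['tool_pos'][2].round(4),s['clock'])
    print("to above behind o2 (current tool axes):",(M.T@(np.r_[C+X*(T(P[1])[0]+.04)+Y*T(P[1])[1],.16]-s['tool_pos'])).round(4))
E
python3 plan.py
```

```text
yaw 9.731035984361508 C [ 0.5528 -0.0487]
tray coords [[-0.023, 0.1499], [-0.0162, 0.0881], [0.017, 0.0353], [0.0232, -0.0313], [0.0252, -0.079], [-0.0013, -0.1408]]
lip [array([-0.105, -0.196]), array([-0.102,  0.199])]
turn [-1.700e-03 -3.000e-04 -4.585e-01] tool tray [-0.2601  0.7014] 0.249 0.1
to above behind o2 (current tool axes): [-0.5259 -0.4241  0.0898]
```

```bash
python3 -m inch '-1 -0.0292 -0.0236 0 0 0 0;-1 -0.0292 -0.0236 0 0 0 0;-1 -0.0292 -0.0236 0 0 0 0;-1 -0.0292 -0.0236 0 0 0 0;-1 -0.0292 -0.0236 0 0 0 0;-1 -0.0292 -0.0236 0 0 0 0;-1 -0.0292 -0.0236 0 0 0 0;-1 -0.0292 -0.0236 0 0 0 0;-1 -0.0292 -0.0236 0 0 0 0;-1 -0.0292 -0.0236 0 0 0 0;-1 -0.0292 -0.0236 0 0 0 0;-1 -0.0292 -0.0236 0 0 0 0;-1 -0.0292 -0.0236 0 0 0 0;-1 -0.0292 -0.0236 0 0 0 0;-1 -0.0292 -0.0236 0 0 0 0;-1 -0.0292 -0.0236 0 0 0 0;-1 -0.0292 -0.0236 0 0 0 0;-1 -0.0292 -0.0236 0 0 0 0' && python3 -m inch '-1 0 0 0 0 0 -0.115;-1 0 0 0 0 0 -0.115;-1 0 0 0 0 0 -0.115;-1 0 0 0 0 0 -0.114;-1 0 0 0 0 0 0;-1 0 0 0 0 0 0' && python3 plan.py
```

```text
clock: 1.6
tool_pos: [0.5614, 0.0403, 0.2494]
eef_rot: [0.144, 0.99, -0.0, -0.0]
contact_force: [0.1, 1.5, 0.1]
opening: 0.006
finger_force: 0.0
clock: 2.1
tool_pos: [0.5606, 0.0421, 0.2494]
eef_rot: [-0.083, 0.997, 0.0, -0.0]
contact_force: [0.9, 0.1, -0.0]
opening: 0.005
finger_force: 0.0
yaw 9.731035984361508 C [ 0.5528 -0.0487]
tray coords [[-0.023, 0.1499], [-0.0162, 0.0881], [0.017, 0.0353], [0.0232, -0.0313], [0.0252, -0.079], [-0.0013, -0.1408]]
lip [array([-0.105, -0.196]), array([-0.102,  0.199])]
turn [ 0.0005 -0.0008 -0.003 ] tool tray [0.0231 0.0882] 0.2494 2.1
to above behind o2 (current tool axes): [-0.0008 -0.0001  0.0894]
```

```bash
python3 -m inch '-1 0 0 0.035 0 0 0;-1 0 0 0.035 0 0 0;-1 0 0 0.035 0 0 0;-1 0 0 0.035 0 0 0;-1 0 0 0.02 0 0 0;-1 0 0 0.014 0 0 0;-1 0 0 0 0 0 0;-1 0 0 0 0 0 0'
python3 - <<'E'
from plant import *
import cv2
p,_=snapshot("wrist");cv2.imwrite("pics/w1.png",p[:,:,::-1])
E
```

```text
clock: 2.77
tool_pos: [0.5605, 0.0424, 0.0753]
eef_rot: [-0.084, 0.996, -0.0, -0.001]
contact_force: [-0.4, 0.4, -0.4]
opening: 0.007
finger_force: 0.0
```

View pics/w1.png

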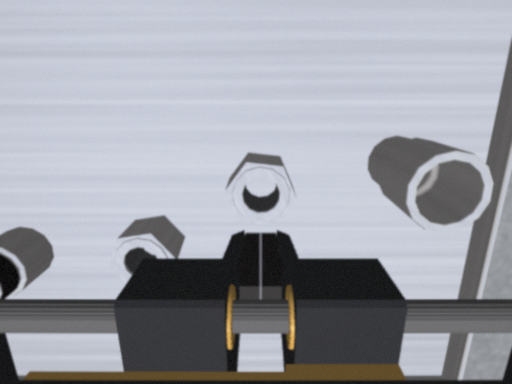

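The wrist view has the nut at (261,190), centred in front of the closed fingertips at (261,240). The neighbours at (150,250) and (430,180) are clear to the sides.

```bash
python3 -m inch '-1 0.008 0 0 0 0 0;-1 0.008 0 0 0 0 0;-1 0.008 0 0 0 0 0;-1 0.008 0 0 0 0 0;-1 0.008 0 0 0 0 0;-1 0.008 0 0 0 0 0;-1 0.008 0 0 0 0 0;-1 0.008 0 0 0 0 0;-1 0.008 0 0 0 0 0'
python3 - <<'E'
from plant import *
import cv2
p,_=snapshot("wrist");cv2.imwrite("pics/w2.png",p[:,:,::-1])
E
```

```text
clock: 3.57
tool_pos: [0.4891, 0.0299, 0.0758]
eef_rot: [-0.085, 0.996, 0.0, 0.0]
contact_force: [0.7, -0.5, 0.4]
opening: 0.006
finger_force: 0.4
```

View pics/w2.png

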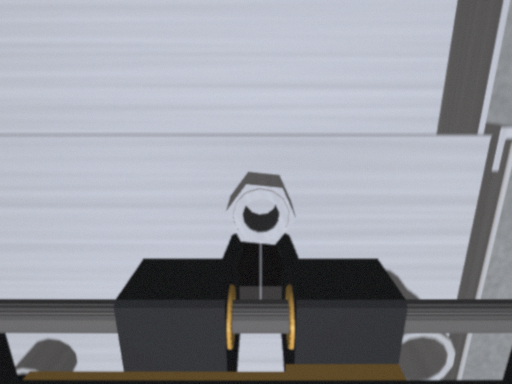

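The nut at (261,215) lies flat against the fingertips, and the lip shows as a line at row 133. I'll continue over the lip and then raise the tool.

```bash
python3 -m inch '-1 0.008 0 0 0 0 0;-1 0.008 0 0 0 0 0;-1 0.008 0 0 0 0 0;-1 0.008 0 0 0 0 0;-1 0.008 0 0 0 0 0;-1 0.008 0 0 0 0 0;-1 0.008 0 0 0 0 0;-1 0.008 0 0 0 0 0;-1 0 0 0 0 0 0;-1 0 0 0 0 0 0'
python3 - <<'E'
from plant import *
from plan import *
import cv2
s=get_state();print(T(s['tool_pos']))
p,_=snapshot("wrist");cv2.imwrite("pics/w3.png",p[:,:,::-1])
E
```

```text
clock: 4.45
tool_pos: [0.4261, 0.0191, 0.0757]
eef_rot: [-0.085, 0.996, -0.0, -0.0]
contact_force: [0.8, -0.7, 0.4]
opening: -0.0
finger_force: 0.0
[-0.11335497  0.08829271]
```

View pics/w3.png

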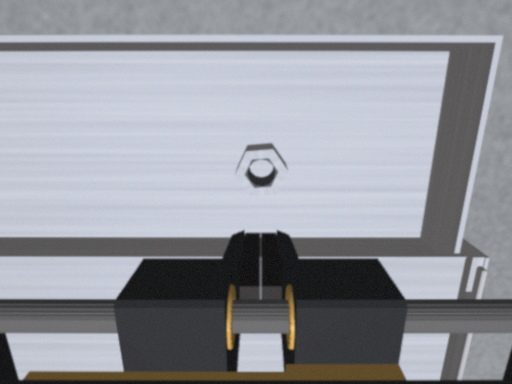

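The first nut lies in the pan at (261,165). Next is o3, at tray (0.017, 0.035).

```bash
python3 -m inch '-1 0 0 -0.035 0 0 0;-1 0 0 -0.035 0 0 0;-1 0 0 -0.015 0 0 0;-1 -0.0341 -0.0106 0 0 0 0;-1 -0.0341 -0.0106 0 0 0 0;-1 -0.0341 -0.0106 0 0 0 0;-1 -0.0341 -0.0106 0 0 0 0;-1 -0.0341 -0.0106 0 0 0 0;-1 0 0 0 0 0 0;-1 0 0 0.03 0 0 0;-1 0 0 0.03 0 0 0;-1 0 0 0.015 0 0 0;-1 0 0 0.01 0 0 0;-1 0 0 0 0 0 0;-1 0 0 0 0 0 0'
python3 - <<'E'
from plan import *
s=get_state();print(T(s['tool_pos']))
E
python3 plan.py | grep turn
```

```text
clock: 5.75
tool_pos: [0.6039, -0.004, 0.0759]
eef_rot: [-0.085, 0.996, 0.0, -0.0]
contact_force: [0.5, -0.4, 1.0]
opening: 0.003
finger_force: 0.0
[0.05792615 0.03548025]
turn [0.0003 0.     0.0004] tool tray [0.0579 0.0355] 0.0759 5.75
```

Next, push o3 over the lip, look, and reposition for o5 at tray (0.0252, -0.079).

```bash
python3 -m inch '-1 0.0085 0 0 0 0 0;-1 0.0085 0 0 0 0 0;-1 0.0085 0 0 0 0 0;-1 0.0085 0 0 0 0 0;-1 0.0085 0 0 0 0 0;-1 0.0085 0 0 0 0 0;-1 0.0085 0 0 0 0 0;-1 0.0085 0 0 0 0 0;-1 0.0085 0 0 0 0 0;-1 0.0085 0 0 0 0 0;-1 0.0085 0 0 0 0 0;-1 0.0085 0 0 0 0 0;-1 0.0085 0 0 0 0 0;-1 0.0085 0 0 0 0 0;-1 0.0085 0 0 0 0 0;-1 0.0085 0 0 0 0 0;-1 0.0085 0 0 0 0 0;-1 0.0085 0 0 0 0 0;-1 0.0085 0 0 0 0 0;-1 0.0085 0 0 0 0 0'; python3 -m inch '-1 0 0 0 0 0 0;-1 0 0 0 0 0 0'
python3 - <<'E'
from plan import *
s=get_state();print(T(s['tool_pos']))
p,_=snapshot("wrist");cv2.imwrite("pics/w4.png",p[:,:,::-1])
E
```

```text
clock: 7.42
tool_pos: [0.4352, -0.0331, 0.0758]
eef_rot: [-0.085, 0.996, 0.0, -0.0]
contact_force: [0.3, 0.3, 0.9]
opening: 0.003
finger_force: 0.0
clock: 7.58
tool_pos: [0.4358, -0.033, 0.0757]
eef_rot: [-0.085, 0.996, -0.0, -0.0]
contact_force: [0.7, -0.3, -0.1]
opening: 0.005
finger_force: 0.0
[-0.11265107  0.03531929]
```

View pics/w4.png

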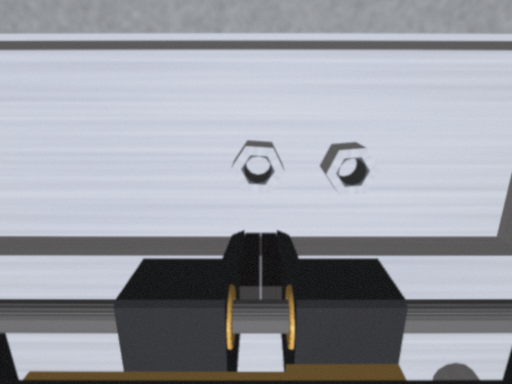

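Two nuts are in the pan, at (258,163) and (348,165). On to o5.

```bash
python3 -m inch '-1 0 0 -0.035 0 0 0;-1 0 0 -0.035 0 0 0;-1 0 0 -0.025 0 0 0;-1 -0.0299 -0.0192 0 0 0 0;-1 -0.0299 -0.0192 0 0 0 0;-1 -0.0299 -0.0192 0 0 0 0;-1 -0.0299 -0.0192 0 0 0 0;-1 -0.0299 -0.0192 0 0 0 0;-1 -0.0299 -0.0192 0 0 0 0;-1 0 0 0 0 0 0;-1 0 0 0 0 0 0;-1 0 0 0.03 0 0 0;-1 0 0 0.025 0 0 0;-1 0 0 0.02 0 0 0;-1 0 0 0.012 0 0 0;-1 0 0 0.008 0 0 0;-1 0 0 0 0 0 0;-1 0 0 0 0 0 0'; python3 plan.py | grep turn;  python3 - <<'E'
from plan import *
p,_=snapshot("wrist");cv2.imwrite("pics/w5.png",p[:,:,::-1])
E
```

```text
clock: 9.13
tool_pos: [0.6327, -0.1157, 0.0763]
eef_rot: [-0.085, 0.996, 0.0, 0.0]
contact_force: [0.2, -0.6, 0.6]
opening: 0.004
finger_force: 0.0
turn [0.0002 0.0004 0.0008] tool tray [ 0.0675 -0.0795] 0.0763 9.1333
```

View pics/w5.png

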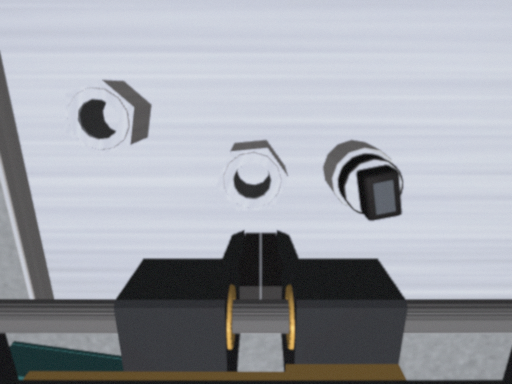

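The nut at (252,180) sits about 4 mm to the -y side of the finger centre (261), and the solenoid at (368,185) is clear. I'll shift -4 mm and push.

```bash
python3 -m inch '-1 0.002 -0.004 0 0 0 0;-1 0.009 0 0 0 0 0;-1 0.009 0 0 0 0 0;-1 0.009 0 0 0 0 0;-1 0.009 0 0 0 0 0;-1 0.009 0 0 0 0 0;-1 0.009 0 0 0 0 0;-1 0.009 0 0 0 0 0;-1 0.009 0 0 0 0 0;-1 0.009 0 0 0 0 0;-1 0.009 0 0 0 0 0;-1 0.009 0 0 0 0 0;-1 0.009 0 0 0 0 0;-1 0.009 0 0 0 0 0;-1 0.009 0 0 0 0 0;-1 0.009 0 0 0 0 0;-1 0.009 0 0 0 0 0;-1 0.009 0 0 0 0 0;-1 0.009 0 0 0 0 0;-1 0.009 0 0 0 0 0'; python3 -m inch '-1 0.008 0 0 0 0 0;-1 0 0 0 0 0 0;-1 0 0 0 0 0 0'
python3 - <<'E'
from plan import *
s=get_state();print(T(s['tool_pos']))
p,_=snapshot("wrist");cv2.imwrite("pics/w6.png",p[:,:,::-1])
E
```

```text
clock: 10.85
tool_pos: [0.4615, -0.1495, 0.0756]
eef_rot: [-0.085, 0.996, 0.0, -0.0]
contact_force: [-0.2, -0.1, -0.9]
opening: 0.006
finger_force: 0.0
clock: 11.1
tool_pos: [0.4545, -0.1508, 0.0757]
eef_rot: [-0.085, 0.996, -0.0, -0.0]
contact_force: [0.3, 0.4, 0.3]
opening: 0.006
finger_force: 0.0
[-0.11410797 -0.08393998]
```

View pics/w6.png

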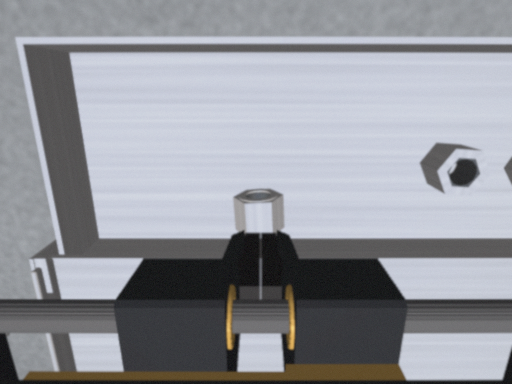

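The third nut at (259,210) shows side-on and at pan-level size, so it seems to be on its side at the pan's rear; I'll check this later. First I'll use the wrist camera geometry from picture w5 to refine the last nut's position.

```bash
python3 - <<'E'
from plan import *
w=camera_model("wrist");s=get_state();t0=T(s['tool_pos'])
for uv in [(98,118),(252,180)]:
    q=ray(w,[uv],.077)[0]; print(T(q)-t0+np.array([.0675,-.0795]))
E
python3 -m inch '-1 0 0 -0.03 0 0 0;-1 0 0 -0.035 0 0 0;-1 0 0 -0.025 0 0 0;-1 0 0 0 0 0 0'
python3 - <<'E'
from plan import *
p,_=snapshot("top");a=cv2.resize(p[130:290,200:390],None,fx=4,fy=3.6,interpolation=cv2.INTER_CUBIC)
cv2.imwrite("pics/top2.png",a[:,:,::-1])
E
```

```text
[ 0.00192143 -0.14469582]
[ 0.02780365 -0.08290878]
clock: 11.48
tool_pos: [0.4581, -0.1509, 0.1697]
eef_rot: [-0.085, 0.996, -0.001, 0.004]
contact_force: [0.4, -0.4, -0.0]
opening: 0.005
finger_force: 0.0
```

```bash
python3 -m inch '-1 -0.0314 -0.0122 0 0 0 0;-1 -0.0314 -0.0122 0 0 0 0;-1 -0.0314 -0.0122 0 0 0 0;-1 -0.0314 -0.0122 0 0 0 0;-1 -0.0314 -0.0122 0 0 0 0;-1 0 0 0 0 0 0;-1 0 0 0 0 0 0;-1 0 0 0.03 0 0 0;-1 0 0 0.02 0 0 0;-1 0 0 0.02 0 0 0;-1 0 0 0.012 0 0 0;-1 0 0 0.008 0 0 0;-1 0 0 0 0 0 0;-1 0 0 0 0 0 0'; python3 plan.py | grep turn;  python3 - <<'E'
from plan import *
p,_=snapshot("wrist");a=p
q,_=snapshot("scene");b=q[160:280,120:320]
cv2.imwrite("pics/w7.png",cv2.resize(np.vstack([cv2.resize(a,(400,300)),cv2.resize(b,(400,240),interpolation=cv2.INTER_CUBIC)]),None,fx=1,fy=1)[:,:,::-1])
E
```

```text
clock: 12.7
tool_pos: [0.6198, -0.184, 0.0758]
eef_rot: [-0.085, 0.996, 0.0, -0.0]
contact_force: [-0.4, 0.3, 0.9]
opening: 0.003
finger_force: 0.0
turn [ 0.0001 -0.0002  0.0006] tool tray [ 0.0432 -0.1447] 0.0758 12.7
```

View pics/w7.png

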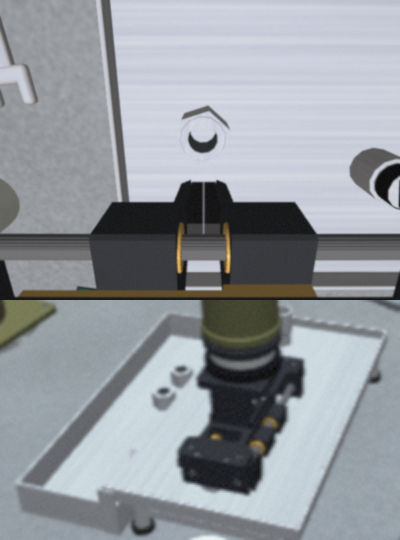

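The last nut at (203,135) is centred on the fingers. Push it.

```bash
python3 -m inch '-1 0.0087 0 0 0 0 0;-1 0.0087 0 0 0 0 0;-1 0.0087 0 0 0 0 0;-1 0.0087 0 0 0 0 0;-1 0.0087 0 0 0 0 0;-1 0.0087 0 0 0 0 0;-1 0.0087 0 0 0 0 0;-1 0.0087 0 0 0 0 0;-1 0.0087 0 0 0 0 0;-1 0.0087 0 0 0 0 0;-1 0.0087 0 0 0 0 0;-1 0.0087 0 0 0 0 0;-1 0.0087 0 0 0 0 0;-1 0.0087 0 0 0 0 0;-1 0.0087 0 0 0 0 0;-1 0.0087 0 0 0 0 0;-1 0.0087 0 0 0 0 0;-1 0.0087 0 0 0 0 0;-1 0 0 0 0 0 0;-1 0 0 0 0 0 0'; python3 -m inch '-1 0 0 -0.02 0 0 0;-1 0 0 -0.03 0 0 0;-1 0 0 -0.035 0 0 0;-1 0 0 -0.035 0 0 0;-1 0 0 -0.035 0 0 0;-1 -0.03 0 0 0 0 0;-1 -0.03 0 0 0 0 0;-1 0 0 0 0 0 0;-1 0 0 0 0 0 0'
python3 - <<'E'
from plan import *
a,_=snapshot("wrist");q,_=snapshot("scene");t,_=snapshot("top")
I=cv2.INTER_CUBIC
cv2.imwrite("pics/end1.png",np.vstack([np.hstack([cv2.resize(a,(400,300)),cv2.resize(q[150:285,125:325],(400,300),interpolation=I)]),np.hstack([cv2.resize(t[130:290,200:390],(400,300),interpolation=I),cv2.resize(t,(400,300))])])[:,:,::-1])
E
```

```text
clock: 14.47
tool_pos: [0.4651, -0.2109, 0.0757]
eef_rot: [-0.085, 0.996, -0.0, -0.0]
contact_force: [0.5, 0.3, 0.0]
opening: 0.004
finger_force: 0.0
clock: 15.22
tool_pos: [0.5265, -0.1995, 0.2308]
eef_rot: [-0.086, 0.996, 0.0, 0.001]
contact_force: [-1.9, -0.4, -0.2]
opening: 0.008
finger_force: 0.0
```

View pics/end1.png

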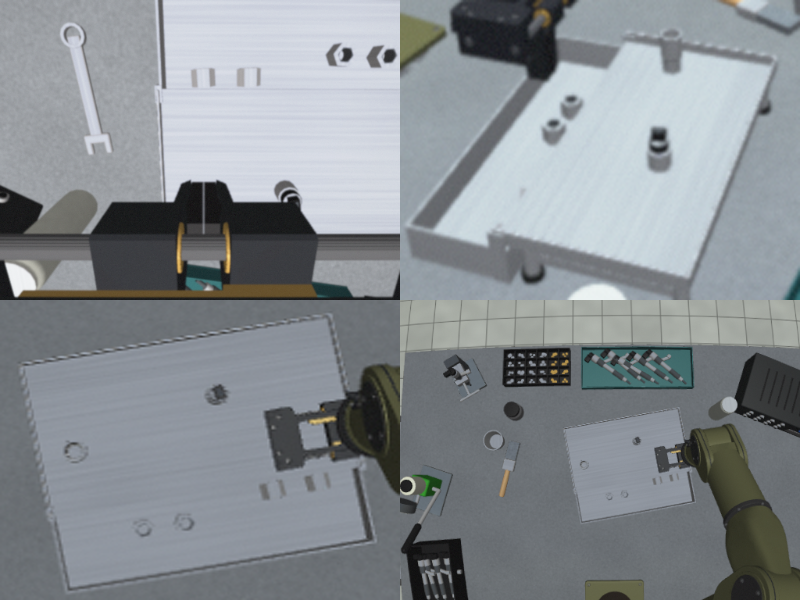

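All four nuts are in the pan: two upright, and two on their sides just outside the lip. The socket (76,451) and solenoid (217,394) are at their original pixels, and the tool is clear.

```bash
python3 -c "
from plant import r
print(r.finish_job())"
```

```text
the job is handed in; nothing more can be done
None
```

All four nuts are in the scrap pan, the solenoid and socket are still in place on the tray, nothing around it looks disturbed, and I handed the job in at about 15 s of the 54 s allowed.

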